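# Unplug and clear the washstand into the pull-out tray

## Robot

A 7-joint arm with a two-finger parallel gripper is mounted at the origin on the work surface. World frame = base frame: x ahead of the robot, y to its left, z up, the work surface at z = 0. Lengths are in m, angles in rad, forces in N, time in s.
With the tool pointing down it reaches from about 0.425 to 0.925 m from the base axis. Payload 6.8 kg.
Tool frame: the origin (TCP) lies midway between the tips of the shut fingers; the grasp point (between the pads) lies 19 mm behind it (bot.hold_point_z is the distance from the TCP to the grasp point, in m); z points along the fingers, y is the line along which they close (so a half turn about z gives the same grasp; the last joint's range is limited). The gripper opens to 85 mm and grips with 20 to 120 N. Pads are 22 mm wide; open, the fingers measure 114 mm over their backs; the gripper's body (76 mm by 85 mm) begins 54 mm behind the grasp point. The pads swing forward as they close: fully open they stand 13 mm farther back than shut.
Start: joints at [-1.234, 0.477, 0.022, 1.555, -0.011, 1.109, -0.083], TCP at [0.29, 0.609, 0.231] pointing down, gripper open.
Joint ranges: [-2.96, 2.96], [-0.34, 2.1], [-1.41, 1.46], [0.24, 2.44], [-1.37, 4.51], [0.17, 1.92], [-2.96, 2.96]. Speed limits (rad/s): [2.39, 2.39, 3.14, 3.14, 3.14, 3.14, 3.14].

## Interface

Orientations are given as a unit quaternion [w, x, y, z].
In Python, from station import bot gives the robot as it stands. The module is installed in compiled form; this text tells all that it offers.
- The arm moves only by the tool step_arm, never from a script. Its argument "increments" is a list that holds one entry, the list of rows, each a list of 7 numbers: the opening, from -1 (shut) to 1 (fully open), then the shift along the tool's x, y, z in mm, then the turn, a rotation vector about the tool's x, y, z in degrees. In form: [[[grip, x, y, z, ax, ay, az], ...]]. A call has 1 to 10 rows; each row is the pose to reach, as a shift and turn from the pose commanded when the call began, along the tool's axes at that moment; what a row does not reach only later rows make up. A row lasts 1/12 s, in which the tool goes at most 41.7 mm and 7.16 degrees, less where a joint would pass 70% of its speed; a pose out of reach is approached as far as the arm can. A call with a gripper value outside its range is refused whole. The fingers move at their own pace and stop on an object; "force" is the grip in N (left out, the last holds). Time passes only in rows, so rows that repeat a pose let the fingers close. It gives the time, the measured TCP pose, the force, the opening and the grip force at its end, in the units of the state.
- bot.get_obs(): the state, without advancing time (a new reading comes with each control period).
- bot.read_camera(name): name is "side" or "top"; returns a dict with "image" (480x640x3 uint8, red, green, blue), "camera_matrix" (3x3 intrinsics, pixels), "dist" ([k1, k2, p1, p2, k3] as OpenCV has them; the pictures are not rectified), "R" (3x3) and "t" (3): a world point X has camera coordinates R X + t. Camera axes: x right, y down, z forward; pixel columns grow to the right and rows downward; lengths in m; the calibration is good to about 2 mm. A picture is of the moment at which its call begins. There is no depth.
- bot.hand_in(): hands the job in; it is judged then, once.
The state is a dict: "t": time; "q": joint angles; "joint_vel": joint speeds; "joint_torque": joint torques, N m; "eef_pos": TCP position; "tool_rot": TCP orientation; "contact_force": force on the tool from outside, world axes, zero at the start; "torque": the same for the moment, N m; "gripper_width": opening from 0.0 (shut) to 1.0 (fully open); "grasp_force": force on a finger pad.
Only numpy, scipy, OpenCV 4.12 (cv2) and the standard library are available. Lean on these libraries where they do the work, as an engineer would, in place of code of your own. Each camera call takes 0.05 s, during which the arm holds its last target. There are 200 camera calls.

## Task

I want to scrub the washstand: pull out the tray under the riser shelf, unplug whatever is in the countertop outlet (USB charger, night-light), and put it into the tray together with every soap case, nail brush, toothpaste carton and shaver lying about. Then push the tray fully shut. Leave the soap dish, dispenser, tumbler, vase, paper roll and cream jar where they stand.

Things in the scene. Friction and masses are not known exactly. Their poses are not given: they have to be found in the camera images.
- charger: White plug-in USB charger, body 50 (x) x 44 (y) x 56 (z) mm with a grey band. Origin at the centre of the flat face that sits on the outlet, z up through the body; below that face a 30 x 30 mm nose and two flat brass blades reach 41 mm down into the socket. Starts fully plugged in, held by a sprung detent that yields at some 8 to 15 N of straight upward pull; may be absent
- nightlight: Plug-in night-light, body 44 (x) x 44 (y) x 54 (z) mm: white square base with a clear dome. Origin at the centre of the flat face that sits on the outlet, z up through the body; below that face a 30 x 30 mm nose and two flat brass blades reach 41 mm down into the socket. Starts fully plugged in, held by a sprung detent that yields at some 8 to 15 N of straight upward pull; may be absent
- soapcase: Closed white soap case, 98 x 58 x 34 mm, grey seam; origin at the centre of its underside (lying as it starts), x along its length, z up; may be absent
- nailbrush: Nail brush, 110 x 46 x 40 mm, wooden back on top, pale bristles below; origin at the centre of its underside (lying as it starts), x along its length, z up; may be absent
- carton: Toothpaste carton, white paper with a grey band, 130 x 44 x 36 mm; origin at the centre of its underside (lying as it starts), x along its length, z up; may be absent
- shaver: Foil shaver, black body and steel head, 120 x 52 x 36 mm; origin at the centre of its underside (lying as it starts), x along its length, z up; may be absent
- tray (a joint): Pull-out tray of the low riser shelf: 0 = fully shut, grows to 0.22 m as it is pulled out towards the robot; friction about 2 N. The riser is fixed, 320 mm wide, top board at 136 to 150 mm height; anything up to 122 mm above the tray floor passes under it
- tray_bar (a point): Middle of the tray's steel bar handle (12 mm round, 120 mm long along y, 52 mm above the surface, 45 mm clear of the front panel: a finger fits behind); x points into the riser (the tray opens along -x), z up. The tray's inside runs from x = 55 to 275 mm and y = -130 to 130 mm of here, floor 38 mm below; walls rise 50 mm above the floor. Fully out, the inside is clear of the riser
- outlet: Fixed grey countertop outlet block, 180 (x) x 80 (y) x 52 (z) mm, origin at the centre of its underside; two sockets in its top 84 mm apart along its x
- soapdish: Bystander: white ceramic soap dish 110 x 76 mm with a bar of soap, 34 mm tall in all; stands among the toiletries; origin under its centre
- dispenser: Bystander: glass soap dispenser with black pump, 68 mm diameter, 200 mm tall; origin under its centre
- tumbler: Bystander: terracotta-coloured tumbler with toothbrushes, 78 mm diameter, 100 mm tall (190 with brushes); origin under its centre
- vase: Bystander: small glass vase with a flower, 64 mm diameter, 95 mm tall; origin under its centre
- roll: Bystander: spare paper roll standing on end, 104 mm diameter, 95 mm tall; origin under its centre
- creamjar: Bystander: cream jar, 60 mm diameter, 50 mm tall; origin under its centre
Mind the look-alikes: they are no part of the job. What is shaped like the charger but blue is not meant. Leave any blue look-alike of the soapcase alone.

How it is judged:
By the outcome, as a careful person would: the job done as asked, in the order asked, and still so for the second after the job is handed in, with the robot touching nothing.
Of charger, nightlight only 1 to 2 are there at a start; the rules pass over those that are not, and their reading is None.
Of soapcase, nailbrush, carton, shaver only 3 to 4 are there at a start; the rules pass over those that are not, and their reading is None.
At some moment in a run one of soapcase, nailbrush, carton, shaver may be knocked a few centimetres aside while the robot is not near it.
Once in a run the grip may slacken for a moment while it holds something.
It also fails if it takes over 210 s, if anything falls off the work surface, if the arm or the gripper's body presses on something with over 40 N, if the wrist force passes 120 N, or if a joint passes its speed limit or range.

## Working session

There is one attempt and no reset: what is moved stays moved. The work goes in short steps, Python scripts to look and compute and a tool call to move; the robot and the scene stay as the last step left them, time stands still between calls to the robot, and variables do not carry over. Pictures are saved under pics/ and viewed, at most 14 in all, crops included, and the job is handed in when it is done.

Besides the shell and the picture viewer there is one more tool, called after "Emit:" as name(argument=value, ...) on one line, values as JSON. step_arm: Moves the arm, as the interface text tells. Its arguments: {"type":"object","properties":{"increments":{"type":"array"},"force":{"type":"number"}},"required":["increments"]}

```bash
mkdir -p pics; cat > h.py <<'E'
import numpy as np, cv2
from station import bot
def cam(n,save=None):
    c=bot.read_camera(n)
    if save: cv2.imwrite('pics/'+save,c['image'][:,:,::-1])
    return c
def ray(c,px,z):
    """pixels (N,2) -> world points on plane z"""
    u=cv2.undistortPoints(np.float64(px).reshape(-1,1,2),np.array(c['camera_matrix']),np.array(c['dist'])).reshape(-1,2)
    R=np.array(c['R']);t=np.array(c['t'])
    d=np.c_[u,np.ones(len(u))]@R; o=-R.T@t
    return o+d*((z-o[2])/d[:,2])[:,None]
def proj(c,X):
    R=np.array(c['R']);rv=cv2.Rodrigues(R)[0]
    return cv2.projectPoints(np.float64(X).reshape(-1,1,3),rv,np.float64(c['t']),np.array(c['camera_matrix']),np.array(c['dist']))[0].reshape(-1,2)
E
python3 - <<'E'
from h import *
for n in('top','side'):
    c=cam(n,n+'0.png'); R=np.array(c['R']);print(n,-R.T@np.array(c['t']),R[2],c['camera_matrix'][0][0])
o=bot.get_obs();print({k:np.round(v,3) for k,v in o.items()})
E
```

```text
top [0.28379814 0.05574721 1.13468309] [ 0.21984366  0.00354641 -0.97552867] 461.84833993286816
side [0.28794993 1.36681659 0.84510505] [ 0.16364436 -0.84430781 -0.51025959] 555.5356592073255
{'t': np.float64(0.1), 'q': array([-1.234,  0.478,  0.022,  1.556, -0.012,  1.109, -0.083]), 'joint_vel': array([-0.001, -0.003,  0.   , -0.   , -0.001,  0.001, -0.001]), 'joint_torque': array([ 4.0000e-03, -5.9776e+01,  1.6130e+00, -2.8195e+01,  1.3000e-02,
        5.0000e-03, -0.0000e+00]), 'eef_pos': array([0.29 , 0.609, 0.23 ]), 'tool_rot': array([-0.   ,  0.221,  0.975, -0.001]), 'contact_force': array([ 0.542,  0.241, -1.278]), 'torque': array([0.029, 0.001, 0.037]), 'grasp_force': np.float64(0.0), 'gripper_width': np.float64(1.0)}
```

View pics/top0.png

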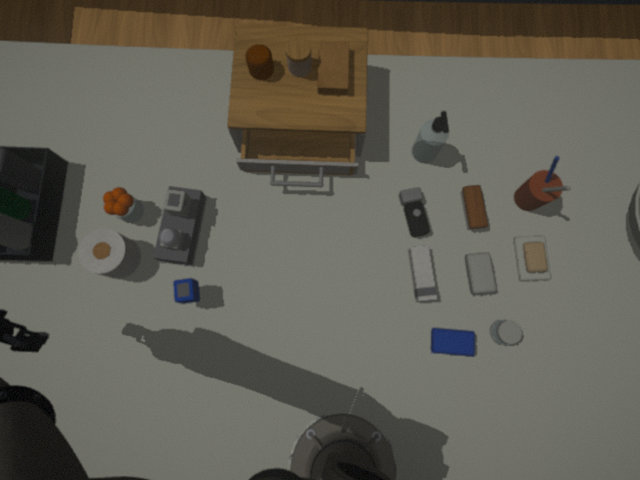

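View pics/side0.png

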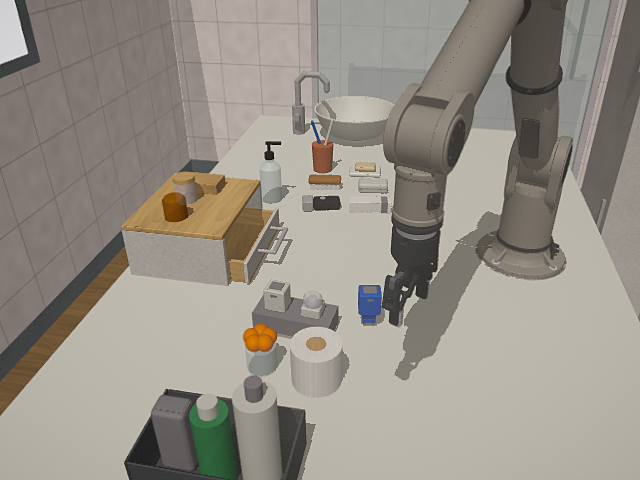

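Top view: the outlet at (180,226) holds the charger (176,198) and night-light (171,240). The shaver is at (414,212), nail brush (475,207), carton (424,273) and soap case (481,273). The tray handle is at (297,183), with the tray slightly open.
Charger candidates are white (176,198) in the outlet and blue (186,291); the white one fits. Soap case candidates are white (481,273) and blue (453,341); the white one fits, since blue ones are excluded. The soap dish with its bar is at (533,257). I'll confirm these in one enlarged crop.

```bash
cat > seg.py <<'E'
from h import *
def blobs(c,thr=28,roi=None):
    im=cv2.GaussianBlur(c['image'],(3,3),0); 
    return im
E
python3 - <<'E'
from h import *
c=cam('top'); im=c['image'][:,:,::-1]
a=cv2.resize(im[165:365,385:575],None,fx=3,fy=3,interpolation=cv2.INTER_CUBIC)
b=cv2.resize(im[165:315,145:215],None,fx=3,fy=3,interpolation=cv2.INTER_CUBIC)
o=np.zeros((600,780,3),np.uint8);o[:,:570]=a;o[:450,570:]=b
o=cv2.convertScaleAbs(o,alpha=1.8)
cv2.imwrite('pics/crop1.png',o)
P=ray(c,[[297,184],[272,184],[322,186],[237,162],[357,164]],.052);print(P.round(3))
P=ray(c,[[180,226]],.052);print('outlet',P.round(3))
for n,z,p in[('shaver',.036,(414,212)),('brush',.04,(475,207)),('carton',.036,(424,273)),('case',.034,(481,273)),('charger',.108,(176,198)),('nl',.1,(171,238)),('disp',.1,(434,139)),('dish',.03,(533,257)),('jar',.05,(509,332)),('bluecase',.034,(453,341)),('tumbler',.1,(538,190)),('bluech',.05,(186,291)),('vase',.095,(118,202)),('roll',.095,(102,251))]:
    print(n,ray(c,[p],z)[0].round(3))
E
```

```text
[[ 0.654  0.127  0.052]
 [ 0.652  0.189  0.052]
 [ 0.651  0.065  0.052]
 [ 0.706  0.278  0.052]
 [ 0.711 -0.02   0.052]]
outlet [[0.538 0.403 0.052]]
shaver [ 0.596 -0.163  0.036]
brush [ 0.612 -0.312  0.04 ]
carton [ 0.445 -0.185  0.036]
case [ 0.45  -0.321  0.034]
charger [0.591 0.401 0.108]
nl [0.498 0.405 0.1  ]
disp [ 0.761 -0.2    0.1  ]
dish [ 0.494 -0.448  0.03 ]
jar [ 0.314 -0.373  0.05 ]
bluecase [ 0.289 -0.249  0.034]
tumbler [ 0.64  -0.439  0.1  ]
bluech [0.384 0.375 0.05 ]
vase [0.581 0.538 0.095]
roll [0.465 0.559 0.095]
```

View pics/crop1.png

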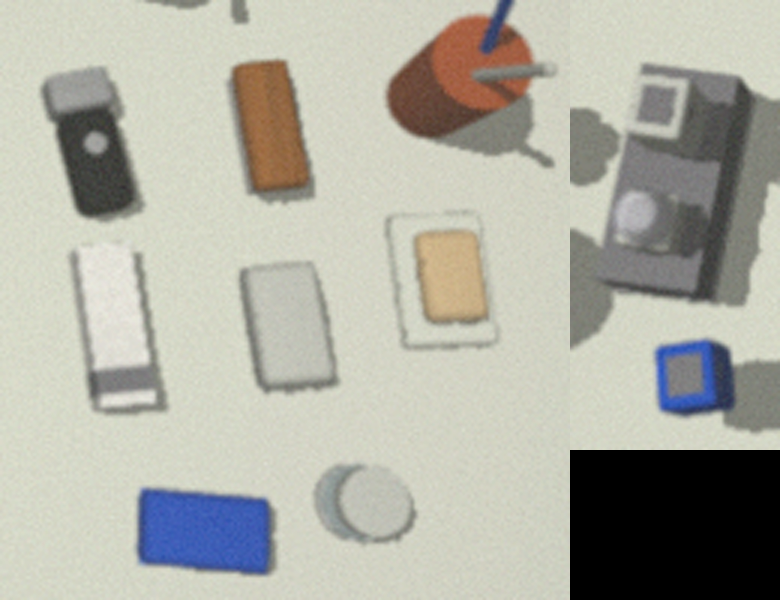

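The crop confirms it: the white charger and domed night-light are plugged in, the blue plug stands on the surface, and the shaver, nail brush, white/grey-band carton and plain white soap case are all present. Next I measure their poses from the corners.

```bash
rm seg.py; cat >> h.py <<'E'
from scipy.spatial.transform import Rotation as Ro
def rot(): 
    q=np.array(bot.get_obs()['tool_rot']); return Ro.from_quat(q[[1,2,3,0]])
def aligned(yaw=0,tilt=0):
    """tool down; tool y at world y turned by yaw (deg); tilt about tool y"""
    return Ro.from_euler('z',yaw,degrees=True)*Ro.from_quat([0,1,0,0])*Ro.from_euler('y',tilt,degrees=True)
def inc(p,yaw=None,tilt=0,p0=None,R0=None):
    o=bot.get_obs();R0=rot() if R0 is None else R0;p0=o['eef_pos'] if p0 is None else p0
    T=R0 if yaw is None else aligned(yaw,tilt)
    if yaw is not None:
        T2=aligned(yaw+180,-tilt)
        if tilt==0 and (R0.inv()*T2).magnitude()<(R0.inv()*T).magnitude(): T=T2
    return np.r_[R0.inv().apply(np.array(p)-p0)*1000,(R0.inv()*T).as_rotvec(degrees=True)].round(1)
E
python3 - <<'E'
from h import *
c=cam('top')
D={'shaver':(.036,[(45,82),(115,70),(133,207),(84,216)]),'brush':(.04,[(235,65),(287,60),(308,185),(255,190)]),
'carton':(.036,[(76,248),(135,243),(158,400),(97,409)]),'case':(.034,[(243,268),(315,262),(335,382),(263,388)]),}
B={'charger':(.108,[(638,78),(690,82),(682,138),(628,132)]),'outlet':(.052,[(641,65),(738,80),(698,298),(603,280)])}
for n,(z,p) in list(D.items())+list(B.items()):
    o=np.array([385,165]) if n in D else np.array([145-190,165])
    P=ray(c,np.array(p)/3+o,z)[:,:2]
    ax=(P[0]+P[1]-P[2]-P[3])/2; w=(P[0]+P[3]-P[1]-P[2])/2
    print(n,P.mean(0).round(3),'len',np.linalg.norm(ax).round(3),'w',np.linalg.norm(w).round(3),'yaw',np.degrees(np.arctan2(ax[1],ax[0])).round(1))
print('riser front',ray(c,[[230,128],[367,132]],.143).round(3))
print(inc([.52,.127,.23],0))
E
```

```text
shaver [ 0.594 -0.169] len 0.117 w 0.05 yaw 10.8
brush [ 0.613 -0.313] len 0.107 w 0.043 yaw 6.7
carton [ 0.445 -0.184] len 0.128 w 0.048 yaw 6.8
case [ 0.45  -0.322] len 0.096 w 0.058 yaw 6.8
charger [0.585 0.403] len 0.044 w 0.041 yaw -3.2
outlet [0.542 0.407] len 0.18 w 0.078 yaw -4.3
riser front [[ 0.753  0.282  0.143]
 [ 0.754 -0.035  0.143]]
[-4.148e+02 -3.363e+02  1.100e+00 -1.000e-01 -0.000e+00 -2.550e+01]
```

```bash
python3 -c "
from h import *
print(inc([.676,.127,.2],0))"
```

```text
[-5.556e+02 -2.691e+02  3.100e+01 -1.000e-01 -0.000e+00 -2.550e+01]
```

Emit:
step_arm(increments=[[[-1,-556,-269,31,0,0,-25.5],[-1,-556,-269,31,0,0,-25.5],[-1,-556,-269,31,0,0,-25.5],[-1,-556,-269,31,0,0,-25.5],[-1,-556,-269,31,0,0,-25.5],[-1,-556,-269,31,0,0,-25.5],[-1,-556,-269,31,0,0,-25.5],[-1,-556,-269,31,0,0,-25.5],[-1,-556,-269,31,0,0,-25.5],[-1,-556,-269,31,0,0,-25.5]]])

```text
t: 1.03
eef_pos: [0.5515, 0.2827, 0.2103]
tool_rot: [0.0, -0.0, 1.0, 0.0]
contact_force: [1.3, 0.3, -0.5]
gripper_width: -0.003
grasp_force: 0.0
```

```bash
python3 -c "
from h import *
print(inc([.676,.127,.1],0),inc([.676,.127,.1],0,p0=[.676,.127,.1]))"
```

```text
[-124.4 -155.8  110.3    0.     0.     0. ] [0. 0. 0. 0. 0. 0.]
```

Emit:
step_arm(increments=[[[-1,-124,-156,80,0,0,0],[-1,-124,-156,80,0,0,0],[-1,-124,-156,80,0,0,0],[-1,-124,-156,80,0,0,0],[-1,-124,-156,80,0,0,0],[-1,-124,-156,80,0,0,0],[-1,-124,-156,110,0,0,0],[-1,-124,-156,140,0,0,0],[-1,-124,-156,175,0,0,0],[-1,-124,-156,175,0,0,0]]])

```text
t: 1.87
eef_pos: [0.6693, 0.1277, 0.0282]
tool_rot: [-0.006, -0.0, 1.0, -0.001]
contact_force: [-1.6, -0.9, -0.5]
gripper_width: -0.006
grasp_force: 0.0
```

```bash
python3 - <<'E'
from h import *
c=cam('top');s=cam('side')
a=cv2.resize(c['image'][110:230,220:400,::-1],(720,480))[:300]
b=cv2.resize(s['image'][150:290,180:360,::-1],(386,300))
a=cv2.convertScaleAbs(cv2.resize(a,(400,300)),alpha=1.8)
a=cv2.resize(cv2.convertScaleAbs(c['image'][130:215,240:353,::-1],alpha=1.8),(400,300))
cv2.imwrite('pics/hook.png',np.hstack([a,b]))
o=bot.get_obs();print(o['eef_pos'],o['contact_force'])
E
```

```text
[0.67355787 0.12849288 0.0345885 ] [0.34455579 0.22199632 0.91560984]
```

View pics/hook.png

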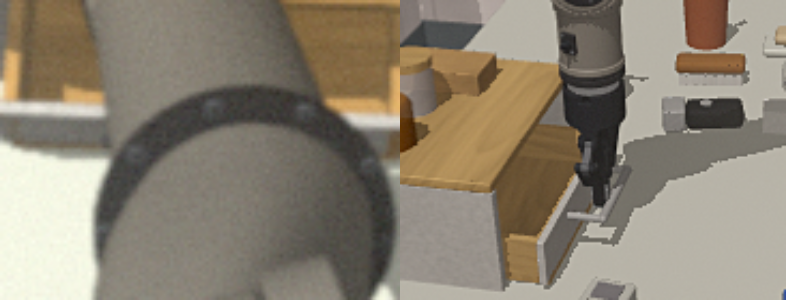

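The side view shows the finger between the bar and the panel at about (600,195), hooked. I pull now.

Emit:
step_arm(increments=[[[-1,15,0,0,0,0,0],[-1,30,0,0,0,0,0],[-1,45,0,0,0,0,0],[-1,60,0,0,0,0,0],[-1,75,0,0,0,0,0],[-1,90,0,0,0,0,0],[-1,105,0,0,0,0,0],[-1,120,0,0,0,0,0],[-1,135,0,0,0,0,0],[-1,148,0,0,0,0,0]]])

```text
t: 2.8
eef_pos: [0.5292, 0.1296, 0.0387]
tool_rot: [0.004, -0.0, 1.0, 0.001]
contact_force: [1.9, 0.5, -0.7]
gripper_width: 0.0
grasp_force: 1.4
```

Emit:
step_arm(increments=[[[-1,5,0,0,0,0,0],[-1,10,0,0,0,0,0],[-1,14,0,0,0,0,0],[-1,14,0,0,0,0,0]]])

```text
t: 3.13
eef_pos: [0.5134, 0.129, 0.0365]
tool_rot: [0.001, -0.0, 1.0, 0.0]
contact_force: [2.1, 1.4, 1.7]
gripper_width: 0.003
grasp_force: 0.7
```

Emit:
step_arm(increments=[[[-1,4,0,0,0,0,0],[-1,8,0,0,0,0,0],[-1,12,0,0,0,0,0],[-1,12,0,0,0,0,0]]])

```text
t: 3.47
eef_pos: [0.4994, 0.1284, 0.0351]
tool_rot: [-0.001, -0.0, 1.0, -0.0]
contact_force: [0.4, 1.1, 1.1]
gripper_width: -0.002
grasp_force: 0.3
```

Emit:
step_arm(increments=[[[-1,3,0,0,0,0,0],[-1,6,0,0,0,0,0],[-1,6,0,0,0,0,0]]])

```text
t: 3.72
eef_pos: [0.4935, 0.1284, 0.0351]
tool_rot: [-0.001, -0.0, 1.0, -0.0]
contact_force: [-0.5, 0.4, -0.7]
gripper_width: -0.001
grasp_force: 0.1
```

Emit:
step_arm(increments=[[[-1,5,0,0,0,0,0],[-1,10,0,0,0,0,0],[-1,10,0,0,0,0,0]]])

```text
t: 3.97
eef_pos: [0.4829, 0.1284, 0.0352]
tool_rot: [-0.001, -0.0, 1.0, -0.0]
contact_force: [-0.5, -0.0, 0.2]
gripper_width: 0.001
grasp_force: 0.0
```

```bash
python3 - <<'E'
from h import *
c=cam('top','pull.png')
o=bot.get_obs();print(o['eef_pos'],o['contact_force'])
E
```

```text
[0.48323024 0.12829973 0.03519814] [ 0.82096872 -1.06485431  0.66613158]
```

View pics/pull.png

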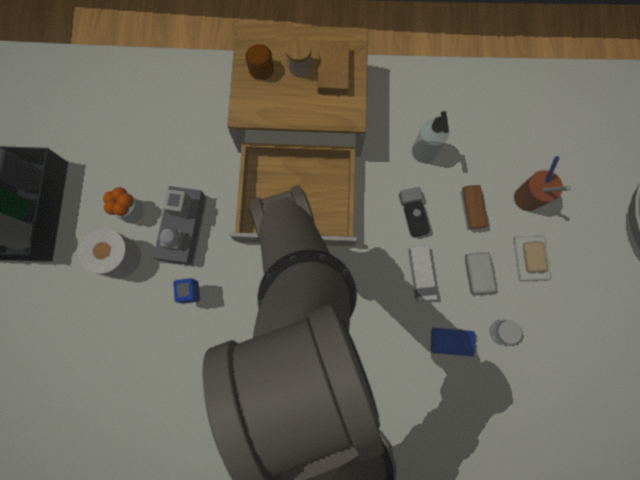

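Fully pulled out: the back wall shows at row 150 and the front panel at row 237, with the inside clear of the riser. Next is the charger.

Emit:
step_arm(increments=[[[-1,0,0,-42,0,0,0],[-1,0,0,-84,0,0,0],[-1,0,0,-125,0,0,0],[1,0,0,-165,0,0,0],[1,-102,275,-165,0,0,4],[1,-102,275,-165,0,0,4],[1,-102,275,-165,0,0,4],[1,-102,275,-165,0,0,4],[1,-102,275,-165,0,0,4],[1,-102,275,-165,0,0,4]]])

```text
t: 4.85
eef_pos: [0.5712, 0.3644, 0.2]
tool_rot: [-0.001, 0.035, 0.999, -0.001]
contact_force: [0.6, 0.3, -0.5]
gripper_width: 0.976
grasp_force: 0.0
```

```bash
python3 - <<'E'
from h import *
c=cam('top');print(ray(c,[(243,147),(355,150),(356,241),(238,237)],.064).round(3))
print(inc([.585,.403,.063],-4))
E
```

```text
[[ 0.741  0.264  0.064]
 [ 0.743 -0.013  0.064]
 [ 0.512 -0.019  0.064]
 [ 0.513  0.26   0.064]]
[-12.   28.5 136.6   0.3  -0.    0.5]
```

Emit:
step_arm(increments=[[[1,-12,28,30,0,0,0],[1,-12,28,30,0,0,0],[1,-12,28,60,0,0,0],[1,-12,28,90,0,0,0],[1,-12,28,115,0,0,0],[1,-12,28,137,0,0,0],[1,-12,28,137,0,0,0]]])

```text
t: 5.48
eef_pos: [0.5817, 0.387, 0.0579]
tool_rot: [-0.004, 0.035, 0.999, -0.003]
contact_force: [-2.4, -0.2, 0.6]
gripper_width: 0.999
grasp_force: 0.0
```

Emit:
step_arm(force=60, increments=[[[-1,0,0,0,0,0,0],[-1,0,0,0,0,0,0],[-1,0,0,0,0,0,0],[-1,0,0,0,0,0,0],[-1,0,0,0,0,0,0],[-1,0,0,0,0,0,0],[-1,0,0,0,0,0,0]]])

```text
t: 6.07
eef_pos: [0.5859, 0.4029, 0.0706]
tool_rot: [0.004, 0.032, 0.999, 0.01]
contact_force: [-3.5, 17.6, 8.7]
gripper_width: 0.518
grasp_force: 59.1
```

Emit:
step_arm(increments=[[[-1,0,0,-6,0,0,0],[-1,0,0,-12,0,0,0],[-1,0,0,-20,0,0,0],[-1,0,0,-30,0,0,0],[-1,0,0,-45,0,0,0],[-1,0,0,-60,0,0,0],[-1,0,0,-85,0,0,0],[-1,0,0,-110,0,0,0],[-1,0,0,-140,0,0,0]]])

```text
t: 6.82
eef_pos: [0.5852, 0.3895, 0.2059]
tool_rot: [0.0, 0.035, 0.999, 0.0]
contact_force: [0.1, 0.9, -1.4]
gripper_width: 0.508
grasp_force: 65.9
```

```bash
python3 - <<'E'
from h import *
c=cam('side')
cv2.imwrite('pics/chg.png',cv2.resize(c['image'][180:360,220:420,::-1],(600,540)))
o=bot.get_obs();print(o['eef_pos'],o['contact_force'],o['gripper_width'],o['grasp_force'])
E
```

```text
[0.58833204 0.39158717 0.21400882] [1.76165106 2.2589131  4.14526028] 0.507781773801142 66.05910787184257
```

View pics/chg.png

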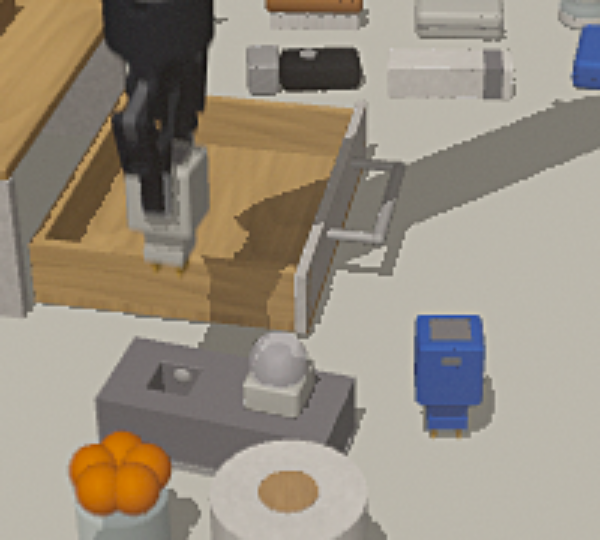

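The charger is held and out of the outlet, with the empty socket at (175,378). The blue plug stands on its nose, so plugs can stand upright in the tray.

```bash
python3 - <<'E'
from h import *
print(inc([.55,.204,.19],0),inc([.55,.204,.077],0))
E
```

```text
[  25.3 -190.    22.4    0.4    0.5   -4. ] [  26.3 -190.8  135.4    0.4    0.5   -4. ]
```

Emit:
step_arm(increments=[[[-1,25,-190,22,0,0,-4],[-1,25,-190,22,0,0,-4],[-1,25,-190,22,0,0,-4],[-1,25,-190,22,0,0,-4],[-1,25,-190,22,0,0,-4],[-1,25,-190,22,0,0,-4],[-1,25,-190,50,0,0,-4],[-1,25,-190,80,0,0,-4],[-1,25,-190,105,0,0,-4],[-1,25,-190,105,0,0,-4]]])

```text
t: 7.7
eef_pos: [0.5448, 0.2013, 0.0956]
tool_rot: [-0.003, -0.0, 1.0, -0.001]
contact_force: [-1.7, -0.1, -1.6]
gripper_width: 0.511
grasp_force: 65.8
```

```bash
python3 - <<'E'
from h import *
cam('top')
print(inc([.55,.204,.077],0),bot.get_obs()['gripper_width'])
E
```

```text
[-3.9  2.1 20.9 -0.1 -0.2  0. ] 0.5084666545127758
```

Emit:
step_arm(increments=[[[-1,-1,2,10,0,0,0],[-1,-1,2,20,0,0,0],[-1,-1,2,26,0,0,0],[-1,-1,2,26,0,0,0]]])

```text
t: 8.08
eef_pos: [0.5494, 0.2056, 0.0732]
tool_rot: [0.001, -0.0, 1.0, 0.001]
contact_force: [0.2, 0.4, 0.0]
gripper_width: 0.512
grasp_force: 60.3
```

Emit:
step_arm(increments=[[[-1,0,0,3,0,0,0],[-1,0,0,3,0,0,0]]])

```text
t: 8.25
eef_pos: [0.5519, 0.2056, 0.0729]
tool_rot: [0.003, -0.0, 1.0, 0.002]
contact_force: [0.4, -0.1, 17.2]
gripper_width: 0.512
grasp_force: 61.7
```

Emit:
step_arm(increments=[[[-1,0,0,3,0,0,0],[-1,0,0,3,0,0,0]]])

```text
t: 8.42
eef_pos: [0.5546, 0.206, 0.0725]
tool_rot: [0.006, 0.0, 1.0, 0.002]
contact_force: [-0.8, -2.9, 31.6]
gripper_width: 0.511
grasp_force: 59.1
```

Contact is made. I back off a little, release gradually and rise.

Emit:
step_arm(increments=[[[-1,0,0,-6,0,0,0],[-1,0,0,-6,0,0,0],[0.3,0,0,-6,0,0,0],[0.6,0,0,-6,0,0,0],[0.7,0,0,-6,0,0,0],[0.8,0,0,-6,0,0,0],[0.8,0,0,-40,0,0,0],[0.8,0,0,-80,0,0,0],[0.8,0,0,-120,0,0,0],[0.8,0,0,-130,0,0,0]]])

```text
t: 9.25
eef_pos: [0.5513, 0.2054, 0.2024]
tool_rot: [0.004, 0.0, 1.0, 0.002]
contact_force: [0.6, 0.5, -0.2]
gripper_width: 0.897
grasp_force: 0.0
```

```bash
python3 - <<'E'
from h import *
cam('top')
print(bot.get_obs()['eef_pos'],inc([.501,.409,.2],-4),inc([.501,.409,.061],-4))
E
```

```text
[0.55131743 0.20546502 0.20212726] [ 50.4 203.5   2.5   0.3   0.5   4. ] [ 51.5 203.  141.5   0.3   0.5   4. ]
```

Emit:
step_arm(increments=[[[1,50,204,3,0,0,4],[1,50,204,3,0,0,4],[1,50,204,3,0,0,4],[1,50,204,3,0,0,4],[1,50,204,3,0,0,4],[1,50,204,3,0,0,4],[1,50,204,3,0,0,4],[1,50,204,3,0,0,4],[1,50,204,3,0,0,4]]])

```text
t: 10.05
eef_pos: [0.499, 0.4061, 0.1927]
tool_rot: [-0.0, 0.036, 0.999, -0.001]
contact_force: [0.1, 0.0, -0.1]
gripper_width: 0.996
grasp_force: 0.0
```

```bash
python3 - <<'E'
from h import *
c=cam('top','t3.png')
print(bot.get_obs()['eef_pos'],inc([.501,.409,.056],-4))
E
```

```text
[0.49923736 0.40601181 0.19299388] [-1.50e+00  3.30e+00  1.37e+02 -1.00e-01  0.00e+00 -2.00e-01]
```

View pics/t3.png

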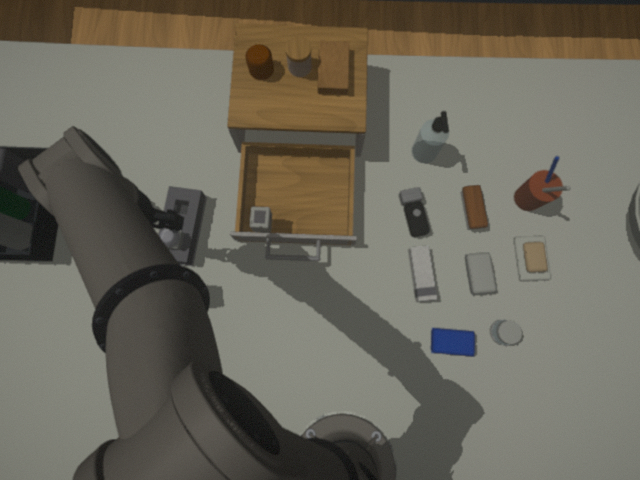

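The charger stands in the tray at (260,217). Next is the night-light.

Emit:
step_arm(increments=[[[1,-1,3,40,0,0,0],[1,-1,3,75,0,0,0],[1,-1,3,105,0,0,0],[1,-1,3,125,0,0,0],[1,-1,3,135,0,0,0],[1,-1,3,135,0,0,0],[1,-1,3,135,0,0,0]]])

```text
t: 10.68
eef_pos: [0.5003, 0.4105, 0.059]
tool_rot: [0.0, 0.036, 0.999, 0.0]
contact_force: [1.0, 0.9, 0.6]
gripper_width: 0.992
grasp_force: 0.0
```

Emit:
step_arm(force=50, increments=[[[0.2,0,0,0,0,0,0],[-1,0,0,0,0,0,0],[-1,0,0,0,0,0,0],[-1,0,0,0,0,0,0],[-1,0,0,0,0,0,0],[-1,0,0,0,0,0,0],[-1,0,0,0,0,0,0]]])

```text
t: 11.27
eef_pos: [0.5002, 0.4138, 0.0604]
tool_rot: [0.001, 0.034, 0.999, 0.002]
contact_force: [-0.0, 3.2, 6.0]
gripper_width: 0.509
grasp_force: 51.4
```

Emit:
step_arm(increments=[[[-1,0,0,-6,0,0,0],[-1,0,0,-12,0,0,0],[-1,0,0,-20,0,0,0],[-1,0,0,-30,0,0,0],[-1,0,0,-45,0,0,0],[-1,0,0,-60,0,0,0],[-1,0,0,-85,0,0,0],[-1,0,0,-115,0,0,0],[-1,0,0,-150,0,0,0],[-1,0,0,-150,0,0,0]]])

```text
t: 12.1
eef_pos: [0.5023, 0.4128, 0.2157]
tool_rot: [0.004, 0.035, 0.999, 0.003]
contact_force: [1.9, 1.2, 0.2]
gripper_width: 0.51
grasp_force: 57.3
```

```bash
python3 - <<'E'
from h import *
c=cam('side')
cv2.imwrite('pics/nl.png',cv2.resize(c['image'][180:360,220:420,::-1],(400,360)))
o=bot.get_obs();print(o['eef_pos'],o['contact_force'],o['gripper_width'],o['grasp_force'])
print(inc([.548,.046,.21],0))
E
```

```text
[0.50128636 0.41209632 0.21261449] [-0.26672384  0.27160447 -2.68259175] 0.5064842482664214 57.303484082221985
[-7.220e+01 -3.619e+02  1.300e+00  3.000e-01  3.000e-01 -4.000e+00]
```

View pics/nl.png

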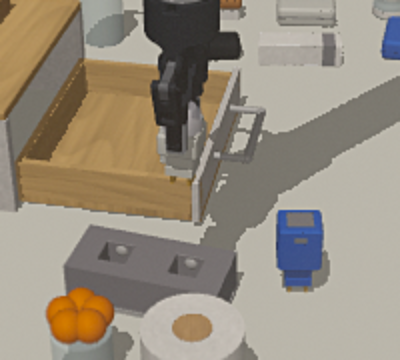

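The night-light is held and both sockets are empty. Move it to the tray's right front.

Emit:
step_arm(increments=[[[-1,-72,-362,1,0,0,-4],[-1,-72,-362,1,0,0,-4],[-1,-72,-362,1,0,0,-4],[-1,-72,-362,1,0,0,-4],[-1,-72,-362,1,0,0,-4],[-1,-72,-362,1,0,0,-4],[-1,-72,-362,1,0,0,-4],[-1,-72,-362,1,0,0,-4],[-1,-72,-362,1,0,0,-4],[-1,-72,-362,1,0,0,-4]]])

```text
t: 12.98
eef_pos: [0.5454, 0.0347, 0.2063]
tool_rot: [-0.001, 0.006, 1.0, -0.003]
contact_force: [-0.1, -0.7, -1.1]
gripper_width: 0.51
grasp_force: 57.3
```

Emit:
step_arm(increments=[[[-1,0,0,30,0,0,0],[-1,0,0,60,0,0,0],[-1,0,0,90,0,0,0],[-1,0,0,115,0,0,0],[-1,0,0,130,0,0,0],[-1,0,0,136,0,0,0],[-1,0,0,136,0,0,0]]])

```text
t: 13.57
eef_pos: [0.5442, 0.0447, 0.0692]
tool_rot: [-0.002, -0.0, 1.0, -0.001]
contact_force: [-0.5, -0.2, -1.6]
gripper_width: 0.513
grasp_force: 56.5
```

Emit:
step_arm(increments=[[[-1,0,0,4,0,0,0],[-1,0,0,7,0,0,0],[-1,0,0,7,0,0,0]]])

```text
t: 13.82
eef_pos: [0.5457, 0.045, 0.0642]
tool_rot: [-0.0, -0.0, 1.0, -0.0]
contact_force: [-0.2, -0.4, -1.2]
gripper_width: 0.508
grasp_force: 56.5
```

Emit:
step_arm(increments=[[[-1,0,0,3,0,0,0],[-1,0,0,3,0,0,0],[-1,0,0,3,0,0,0]]])

```text
t: 14.07
eef_pos: [0.5475, 0.045, 0.0628]
tool_rot: [0.001, 0.0, 1.0, 0.0]
contact_force: [-0.9, -0.5, 6.4]
gripper_width: 0.511
grasp_force: 57.3
```

Emit:
step_arm(increments=[[[0.1,0,0,-1,0,0,0],[0.3,0,0,-1,0,0,0],[0.5,0,0,-1,0,0,0],[0.6,0,0,-1,0,0,0],[0.6,0,0,-1,0,0,0],[0.6,0,0,-40,0,0,0],[0.6,0,0,-80,0,0,0],[0.6,0,0,-120,0,0,0],[0.6,0,0,-140,0,0,0],[0.6,0,0,-140,0,0,0]]])

```text
t: 14.9
eef_pos: [0.5492, 0.0454, 0.2067]
tool_rot: [0.005, 0.0, 1.0, 0.001]
contact_force: [0.7, 0.3, -1.3]
gripper_width: 0.8
grasp_force: 0.0
```

```bash
python3 - <<'E'
from h import *
print(inc([.594,-.169,.12],10.8))
E
```

```text
[-4.400e+01 -2.146e+02  8.670e+01  1.000e-01  5.000e-01 -1.080e+01]
```

Emit:
step_arm(increments=[[[1,-44,-215,5,0,0,-10.8],[1,-44,-215,5,0,0,-10.8],[1,-44,-215,5,0,0,-10.8],[1,-44,-215,5,0,0,-10.8],[1,-44,-215,25,0,0,-10.8],[1,-44,-215,60,0,0,-10.8],[1,-44,-215,86,0,0,-10.8],[1,-44,-215,86,0,0,-10.8],[1,-44,-215,86,0,0,-10.8]]])

```text
t: 15.65
eef_pos: [0.5885, -0.1693, 0.1135]
tool_rot: [-0.002, -0.094, 0.996, 0.001]
contact_force: [0.9, -0.5, 0.5]
gripper_width: 1.002
grasp_force: 0.0
```

```bash
python3 - <<'E'
from h import *
c=cam('top','t4.png')
print(bot.get_obs()['eef_pos'],inc([.594,-.169,.012],10.8))
E
```

```text
[ 0.59018725 -0.16902511  0.11551382] [-3.800e+00 -8.000e-01  1.035e+02  0.000e+00 -0.000e+00  1.000e-01]
```

View pics/t4.png

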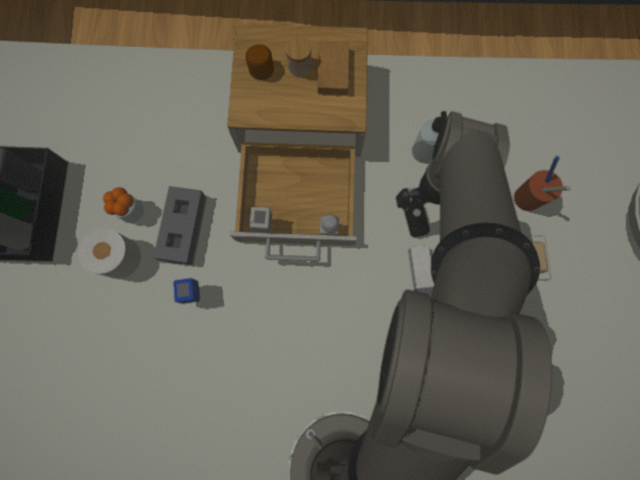

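Both plugs stand in the tray at (260,217) and (329,222), and the shaver is unmoved at (413,212). I descend on it.

Emit:
step_arm(force=40, increments=[[[1,-3,-1,35,0,0,0],[1,-3,-1,70,0,0,0],[1,-3,-1,95,0,0,0],[1,-3,-1,103,0,0,0],[1,-3,-1,103,0,0,0],[-1,-3,-1,103,0,0,0],[-1,-3,-1,103,0,0,0],[-1,-3,-1,103,0,0,0],[-1,-3,-1,103,0,0,0],[-1,-3,-1,103,0,0,0]]])

```text
t: 16.53
eef_pos: [0.5952, -0.1704, 0.0152]
tool_rot: [0.002, -0.095, 0.996, -0.0]
contact_force: [-1.9, 0.9, 7.8]
gripper_width: 0.603
grasp_force: 40.6
```

Emit:
step_arm(increments=[[[-1,0,0,0,0,0,0],[-1,0,0,-20,0,0,0],[-1,0,0,-60,0,0,0],[-1,0,0,-100,0,0,0],[-1,0,0,-140,0,0,0],[-1,0,0,-140,0,0,0]]])

```text
t: 17.03
eef_pos: [0.5985, -0.1721, 0.1623]
tool_rot: [0.007, -0.094, 0.996, -0.002]
contact_force: [2.0, -1.9, -1.7]
gripper_width: 0.599
grasp_force: 43.1
```

```bash
python3 - <<'E'
from h import *
print(bot.get_obs()['eef_pos'],inc([.673,.044,.15],0))
E
```

```text
[ 0.59847297 -0.17207786  0.16227194] [-113.4  198.4   12.8   -0.2    0.9   10.8]
```

Emit:
step_arm(increments=[[[-1,-113,198,5,0,0,10.8],[-1,-113,198,5,0,0,10.8],[-1,-113,198,5,0,0,10.8],[-1,-113,198,5,0,0,10.8],[-1,-113,198,5,0,0,10.8],[-1,-113,198,5,0,0,10.8],[-1,-113,198,5,0,0,10.8],[-1,-113,198,5,0,0,10.8]]])

```text
t: 17.7
eef_pos: [0.6673, 0.0475, 0.1478]
tool_rot: [0.0, -0.002, 1.0, 0.0]
contact_force: [0.1, -1.2, -2.1]
gripper_width: 0.607
grasp_force: 43.0
```

```bash
python3 - <<'E'
from h import *
c=cam('top');o=bot.get_obs();print(o['eef_pos'],o['gripper_width'],inc([.673,.046,.033],0))
E
```

```text
[0.66705158 0.04490667 0.14788929] 0.5998947742942249 [ -5.9   1.2 114.9  -0.    0.    0. ]
```

Emit:
step_arm(increments=[[[-1,-5,1,35,0,0,0],[-1,-5,1,70,0,0,0],[-1,-5,1,95,0,0,0],[-1,-5,1,110,0,0,0],[-1,-5,1,113,0,0,0],[-1,-5,1,113,0,0,0]]])

```text
t: 18.25
eef_pos: [0.6718, 0.0448, 0.0342]
tool_rot: [-0.001, 0.001, 1.0, -0.0]
contact_force: [0.4, 0.4, -0.9]
gripper_width: 0.602
grasp_force: 43.0
```

Emit:
step_arm(increments=[[[0.45,0,0,0,0,0,0],[0.45,0,0,0,0,0,0],[0.45,0,0,0,0,0,0],[0.45,0,0,0,0,0,0],[0.45,0,0,-30,0,0,0],[0.45,0,0,-70,0,0,0],[0.45,0,0,-110,0,0,0],[0.45,0,0,-150,0,0,0],[0.45,0,0,-150,0,0,0]]])

```text
t: 19.0
eef_pos: [0.6774, 0.0464, 0.1948]
tool_rot: [0.008, 0.0, 1.0, 0.001]
contact_force: [1.6, 0.2, 2.2]
gripper_width: 0.72
grasp_force: 0.0
```

```bash
python3 - <<'E'
from h import *
print(bot.get_obs()['eef_pos'],inc([.445,-.184,.15],6.8))
E
```

```text
[0.67744486 0.04644702 0.19477448] [ 2.331e+02 -2.306e+02  4.060e+01  1.000e-01  9.000e-01 -6.800e+00]
```

Emit:
step_arm(increments=[[[1,233,-231,5,0,0,-6.8],[1,233,-231,5,0,0,-6.8],[1,233,-231,5,0,0,-6.8],[1,233,-231,5,0,0,-6.8],[1,233,-231,5,0,0,-6.8],[1,233,-231,40,0,0,-6.8],[1,233,-231,80,0,0,-6.8],[1,233,-231,80,0,0,-6.8],[1,233,-231,80,0,0,-6.8],[1,233,-231,80,0,0,-6.8]]])

```text
t: 19.83
eef_pos: [0.4342, -0.1872, 0.1024]
tool_rot: [-0.003, -0.057, 0.998, 0.0]
contact_force: [-1.3, -0.0, 0.5]
gripper_width: 1.001
grasp_force: 0.0
```

```bash
python3 - <<'E'
from h import *
c=cam('top');s=cam('side')
a=c['image'][130:370,230:570,::-1];b=s['image'][140:260,230:420,::-1]
cv2.imwrite('pics/t5.png',np.vstack([cv2.convertScaleAbs(a,alpha=1.6),cv2.resize(b,(340,215))]))
print(bot.get_obs()['eef_pos'],inc([.445,-.184,.012],6.8))
E
```

```text
[ 0.43950353 -0.18497373  0.1047918 ] [-5.5  0.3 92.8 -0.   0.  -0.1]
```

View pics/t5.png

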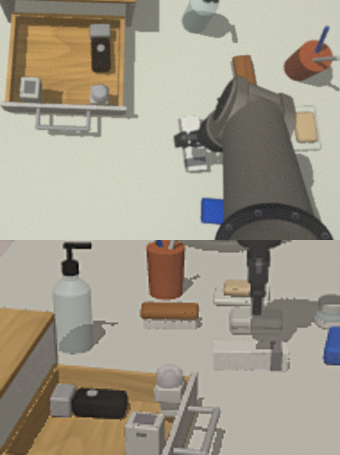

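The shaver lies in the tray's right column, the plugs stand, and the carton is under the gripper. I grasp it.

Emit:
step_arm(force=35, increments=[[[1,-4,0,35,0,0,0],[1,-4,0,65,0,0,0],[1,-4,0,85,0,0,0],[1,-4,0,93,0,0,0],[1,-4,0,93,0,0,0],[-1,-4,0,93,0,0,0],[-1,-4,0,93,0,0,0],[-1,-4,0,93,0,0,0],[-1,-4,0,93,0,0,0],[-1,-4,0,93,0,0,0]]])

```text
t: 20.77
eef_pos: [0.4444, -0.1844, 0.0129]
tool_rot: [0.001, -0.06, 0.998, -0.0]
contact_force: [-0.4, -0.3, 7.1]
gripper_width: 0.51
grasp_force: 35.1
```

Emit:
step_arm(increments=[[[-1,0,0,0,0,0,0],[-1,0,0,-20,0,0,0],[-1,0,0,-60,0,0,0],[-1,0,0,-100,0,0,0],[-1,0,0,-140,0,0,0],[-1,0,0,-170,0,0,0],[-1,0,0,-170,0,0,0]]])

```text
t: 21.35
eef_pos: [0.4468, -0.1857, 0.1881]
tool_rot: [0.006, -0.059, 0.998, -0.001]
contact_force: [0.1, -0.2, -0.6]
gripper_width: 0.509
grasp_force: 36.9
```

```bash
python3 - <<'E'
from h import *
print(bot.get_obs()['eef_pos'],inc([.668,.206,.18],0))
E
```

```text
[ 0.44683653 -0.18565867  0.1881236 ] [-2.657e+02  3.629e+02  9.900e+00 -2.000e-01  7.000e-01  6.800e+00]
```

Emit:
step_arm(increments=[[[-1,-266,363,5,0,0,6.8],[-1,-266,363,5,0,0,6.8],[-1,-266,363,5,0,0,6.8],[-1,-266,363,5,0,0,6.8],[-1,-266,363,5,0,0,6.8],[-1,-266,363,5,0,0,6.8],[-1,-266,363,5,0,0,6.8],[-1,-266,363,5,0,0,6.8],[-1,-266,363,5,0,0,6.8],[-1,-266,363,5,0,0,6.8]]])

```text
t: 22.18
eef_pos: [0.6464, 0.1773, 0.1768]
tool_rot: [0.0, -0.0, 1.0, 0.0]
contact_force: [1.4, -0.2, 0.0]
gripper_width: 0.505
grasp_force: 36.9
```

Emit:
step_arm(increments=[[[-1,0,0,0,0,0,0],[-1,0,0,0,0,0,0]]])

```text
t: 22.35
eef_pos: [0.6458, 0.1791, 0.1761]
tool_rot: [-0.0, -0.003, 1.0, 0.001]
contact_force: [0.3, -0.6, -0.3]
gripper_width: 0.507
grasp_force: 36.8
```

```bash
python3 - <<'E'
from h import *
o=bot.get_obs();print(o['eef_pos'],o['gripper_width'],inc([.668,.206,.031],0))
E
```

```text
[0.64583108 0.17909365 0.17605889] 0.5071914324548561 [-2.240e+01  2.660e+01  1.451e+02  1.000e-01 -0.000e+00  3.000e-01]
```

Emit:
step_arm(increments=[[[-1,-22,27,20,0,0,0],[-1,-22,27,50,0,0,0],[-1,-22,27,85,0,0,0],[-1,-22,27,115,0,0,0],[-1,-22,27,138,0,0,0],[-1,-22,27,145,0,0,0],[-1,-22,27,145,0,0,0],[-1,-22,27,145,0,0,0]]])

```text
t: 23.02
eef_pos: [0.6686, 0.2015, 0.0329]
tool_rot: [0.001, 0.0, 1.0, -0.0]
contact_force: [0.0, 0.1, -0.4]
gripper_width: 0.505
grasp_force: 36.8
```

Emit:
step_arm(increments=[[[0.3,0,0,0,0,0,0],[0.3,0,0,0,0,0,0],[0.3,0,0,0,0,0,0],[0.3,0,0,0,0,0,0],[0.3,0,0,-30,0,0,0],[0.3,0,0,-70,0,0,0],[0.3,0,0,-110,0,0,0],[0.3,0,0,-150,0,0,0],[0.3,0,0,-150,0,0,0]]])

```text
t: 23.77
eef_pos: [0.6731, 0.2038, 0.1923]
tool_rot: [0.007, 0.0, 1.0, 0.003]
contact_force: [1.6, 1.4, 2.1]
gripper_width: 0.651
grasp_force: 0.0
```

```bash
python3 - <<'E'
from h import *
print(bot.get_obs()['eef_pos'],inc([.613,-.313,.15],6.7))
c=cam('top');a=c['image'][130:370,230:570,::-1]
cv2.imwrite('pics/t6.png',cv2.convertScaleAbs(a,alpha=1.6))
E
```

```text
[0.67305089 0.20379869 0.19226113] [ 6.05e+01 -5.17e+02  3.85e+01  3.00e-01  8.00e-01 -6.70e+00]
```

View pics/t6.png

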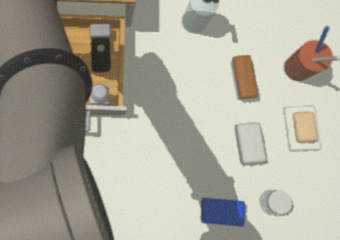

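Brush at (475,207) and case at (481,273) are unmoved. Now the brush.

Emit:
step_arm(increments=[[[1,60,-517,0,0,0,-6.7],[1,60,-517,0,0,0,-6.7],[1,60,-517,0,0,0,-6.7],[1,60,-517,0,0,0,-6.7],[1,60,-517,0,0,0,-6.7],[1,60,-517,0,0,0,-6.7],[1,60,-517,0,0,0,-6.7],[1,60,-517,0,0,0,-6.7],[1,60,-517,0,0,0,-6.7],[1,60,-517,0,0,0,-6.7]]])

```text
t: 24.65
eef_pos: [0.6191, -0.2132, 0.1813]
tool_rot: [-0.0, -0.059, 0.998, 0.0]
contact_force: [0.4, -0.6, -0.3]
gripper_width: 1.002
grasp_force: 0.0
```

Emit:
step_arm(increments=[[[1,0,0,0,0,0,0],[1,0,0,0,0,0,0]]])

```text
t: 24.82
eef_pos: [0.6184, -0.2157, 0.1813]
tool_rot: [-0.001, -0.055, 0.998, -0.001]
contact_force: [-0.1, 1.3, -0.2]
gripper_width: 0.997
grasp_force: 0.0
```

```bash
python3 - <<'E'
from h import *
print(bot.get_obs()['eef_pos'],inc([.613,-.313,.015],6.7))
E
```

```text
[ 0.6184088  -0.21570208  0.18125967] [ 1.590e+01 -9.590e+01  1.664e+02 -1.000e-01 -1.000e-01 -4.000e-01]
```

Emit:
step_arm(increments=[[[1,16,-96,20,0,0,0],[1,16,-96,20,0,0,0],[1,16,-96,40,0,0,0],[1,16,-96,75,0,0,0],[1,16,-96,110,0,0,0],[1,16,-96,140,0,0,0],[1,16,-96,160,0,0,0],[1,16,-96,166,0,0,0],[1,16,-96,166,0,0,0]]])

```text
t: 25.57
eef_pos: [0.6146, -0.3061, 0.0135]
tool_rot: [-0.002, -0.06, 0.998, 0.001]
contact_force: [0.5, 0.2, 0.3]
gripper_width: 0.997
grasp_force: 0.0
```

Emit:
step_arm(increments=[[[-1,0,0,0,0,0,0],[-1,0,0,0,0,0,0],[-1,0,0,0,0,0,0],[-1,0,0,0,0,0,0],[-1,0,0,0,0,0,0],[-1,0,0,0,0,0,0]]])

```text
t: 26.07
eef_pos: [0.6169, -0.3095, 0.0181]
tool_rot: [0.002, -0.058, 0.998, -0.001]
contact_force: [-0.4, 1.1, 6.1]
gripper_width: 0.53
grasp_force: 37.4
```

Emit:
step_arm(increments=[[[-1,0,0,-20,0,0,0],[-1,0,0,-60,0,0,0],[-1,0,0,-100,0,0,0],[-1,0,0,-140,0,0,0],[-1,0,0,-170,0,0,0],[-1,0,0,-170,0,0,0]]])

```text
t: 26.57
eef_pos: [0.6192, -0.3108, 0.1948]
tool_rot: [0.006, -0.058, 0.998, -0.003]
contact_force: [0.3, -1.2, 0.6]
gripper_width: 0.528
grasp_force: 36.6
```

```bash
python3 - <<'E'
from h import *
print(bot.get_obs()['eef_pos'],inc([.676,.124,.18],0))
c=cam('top');print(c['image'][207,475])
E
```

```text
[ 0.61915137 -0.31078777  0.19480078] [-1.069e+02  4.253e+02  1.340e+01 -3.000e-01  7.000e-01  6.700e+00]
[125 125 115]
```

Emit:
step_arm(increments=[[[-1,-113,427,10,0,0,6.7],[-1,-113,427,10,0,0,6.7],[-1,-113,427,10,0,0,6.7],[-1,-113,427,10,0,0,6.7],[-1,-113,427,10,0,0,6.7],[-1,-113,427,10,0,0,6.7],[-1,-113,427,10,0,0,6.7],[-1,-113,427,10,0,0,6.7],[-1,-113,427,10,0,0,6.7],[-1,-113,427,10,0,0,6.7]]])

```text
t: 27.45
eef_pos: [0.6733, 0.1057, 0.1753]
tool_rot: [-0.001, -0.0, 1.0, -0.0]
contact_force: [0.4, -0.3, -0.8]
gripper_width: 0.533
grasp_force: 36.6
```

Emit:
step_arm(increments=[[[-1,0,0,0,0,0,0],[-1,0,0,0,0,0,0]]])

```text
t: 27.62
eef_pos: [0.6729, 0.1087, 0.1748]
tool_rot: [-0.001, -0.004, 1.0, 0.001]
contact_force: [0.3, -0.7, -0.9]
gripper_width: 0.529
grasp_force: 36.5
```

```bash
python3 - <<'E'
from h import *
o=bot.get_obs();print(o['eef_pos'],o['gripper_width'],inc([.682,.126,.036],0))
E
```

```text
[0.67293704 0.10867531 0.17477757] 0.52851271720512 [-9.500e+00  1.700e+01  1.388e+02  1.000e-01 -1.000e-01  4.000e-01]
```

Emit:
step_arm(increments=[[[-1,-9,17,0,0,0,0.4],[-1,-9,17,35,0,0,0.4],[-1,-9,17,70,0,0,0.4],[-1,-9,17,105,0,0,0.4],[-1,-9,17,130,0,0,0.4],[-1,-9,17,138,0,0,0.4],[-1,-9,17,138,0,0,0.4],[-1,-9,17,138,0,0,0.4]]])

```text
t: 28.28
eef_pos: [0.6837, 0.1196, 0.039]
tool_rot: [0.0, 0.004, 1.0, -0.0]
contact_force: [-0.2, -0.4, -0.3]
gripper_width: 0.529
grasp_force: 36.6
```

Emit:
step_arm(increments=[[[0.25,0,0,0,0,0,0],[0.25,0,0,0,0,0,0],[0.25,0,0,0,0,0,0],[0.25,0,0,0,0,0,0],[0.25,0,0,-30,0,0,0],[0.25,0,0,-70,0,0,0],[0.25,0,0,-110,0,0,0],[0.25,0,0,-150,0,0,0],[0.25,0,0,-150,0,0,0]]])

```text
t: 29.03
eef_pos: [0.6883, 0.1214, 0.1989]
tool_rot: [0.008, 0.004, 1.0, 0.002]
contact_force: [1.7, -0.3, 1.5]
gripper_width: 0.624
grasp_force: 0.0
```

```bash
python3 - <<'E'
from h import *
print(bot.get_obs()['eef_pos'],inc([.45,-.322,.15],6.8))
c=cam('top');a=c['image'][130:370,230:570,::-1]
cv2.imwrite('pics/t7.png',cv2.convertScaleAbs(cv2.resize(a,None,fx=2,fy=2),alpha=1.6))
E
```

```text
[0.68830581 0.12144974 0.19890416] [ 2.358e+02 -4.453e+02  4.360e+01  2.000e-01  9.000e-01 -7.200e+00]
```

View pics/t7.png

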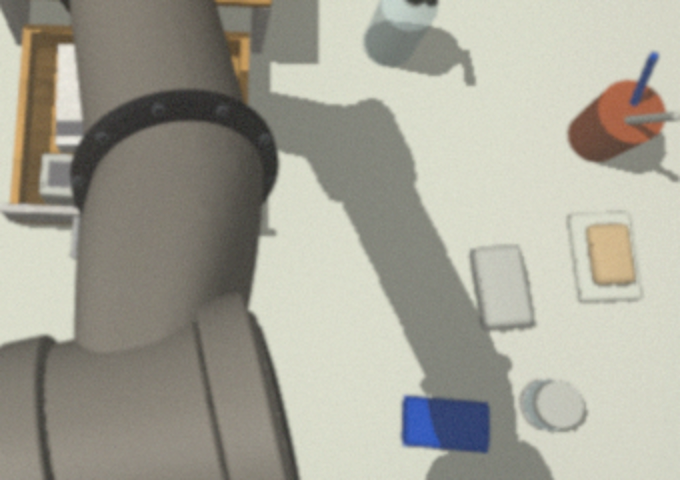

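The case is at crop (503,287), i.e. (482,273) in the full image, so unmoved. I reach for it.

Emit:
step_arm(increments=[[[1,236,-445,0,0,0,-7.2],[1,236,-445,0,0,0,-7.2],[1,236,-445,0,0,0,-7.2],[1,236,-445,0,0,0,-7.2],[1,236,-445,0,0,0,-7.2],[1,236,-445,0,0,0,-7.2],[1,236,-445,0,0,0,-7.2],[1,236,-445,0,0,0,-7.2],[1,236,-445,0,0,0,-7.2],[1,236,-445,0,0,0,-7.2]]])

```text
t: 29.92
eef_pos: [0.4839, -0.2474, 0.1881]
tool_rot: [-0.0, -0.06, 0.998, 0.0]
contact_force: [0.1, -0.1, -0.5]
gripper_width: 1.002
grasp_force: 0.0
```

Emit:
step_arm(increments=[[[1,0,0,0,0,0,0],[1,0,0,0,0,0,0]]])

```text
t: 30.08
eef_pos: [0.4834, -0.2488, 0.1882]
tool_rot: [-0.0, -0.056, 0.998, -0.0]
contact_force: [0.3, 0.2, -0.9]
gripper_width: 1.001
grasp_force: 0.0
```

```bash
python3 - <<'E'
from h import *
print(bot.get_obs()['eef_pos'],inc([.45,-.322,.013],6.8))
E
```

```text
[ 0.4833751  -0.24882349  0.18816458] [ 4.120e+01 -6.890e+01  1.752e+02 -0.000e+00 -1.000e-01 -3.000e-01]
```

Emit:
step_arm(increments=[[[1,41,-69,20,0,0,0],[1,41,-69,40,0,0,0],[1,41,-69,75,0,0,0],[1,41,-69,110,0,0,0],[1,41,-69,145,0,0,0],[1,41,-69,168,0,0,0],[1,41,-69,175,0,0,0],[1,41,-69,175,0,0,0]]])

```text
t: 30.75
eef_pos: [0.4524, -0.3174, 0.0114]
tool_rot: [-0.002, -0.06, 0.998, 0.001]
contact_force: [-0.5, 0.3, 0.4]
gripper_width: 1.001
grasp_force: 0.0
```

Emit:
step_arm(increments=[[[-1,0,0,0,0,0,0],[-1,0,0,0,0,0,0],[-1,0,0,0,0,0,0],[-1,0,0,0,0,0,0],[-1,0,0,0,0,0,0],[-1,0,0,0,0,0,0]]])

```text
t: 31.25
eef_pos: [0.4547, -0.3203, 0.0155]
tool_rot: [0.002, -0.059, 0.998, -0.001]
contact_force: [0.1, 0.6, 8.3]
gripper_width: 0.673
grasp_force: 38.3
```

Emit:
step_arm(increments=[[[-1,0,0,-20,0,0,0],[-1,0,0,-60,0,0,0],[-1,0,0,-100,0,0,0],[-1,0,0,-140,0,0,0],[-1,0,0,-180,0,0,0],[-1,0,0,-190,0,0,0],[-1,0,0,-190,0,0,0]]])

```text
t: 31.83
eef_pos: [0.455, -0.3206, 0.2079]
tool_rot: [0.004, -0.059, 0.998, -0.002]
contact_force: [0.1, -0.9, -1.6]
gripper_width: 0.668
grasp_force: 38.6
```

```bash
python3 - <<'E'
from h import *
print(bot.get_obs()['eef_pos'],inc([.571,.124,.2],0))
s=cam('side');c=cam('top')
cv2.imwrite('pics/t8.png',np.hstack([cv2.resize(s['image'][140:290,225:425,::-1],(400,300)),cv2.convertScaleAbs(cv2.resize(c['image'][130:265,220:400,::-1],(400,300)),alpha=1.6)]))
E
```

```text
[ 0.45498121 -0.32064336  0.20791005] [-1.678e+02  4.278e+02  7.300e+00 -2.000e-01  4.000e-01  6.800e+00]
```

View pics/t8.png

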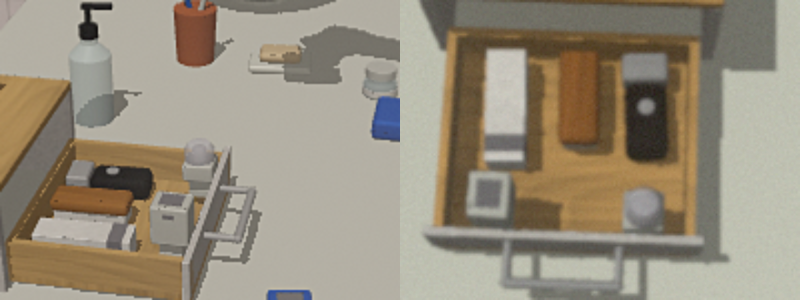

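The tray holds everything so far. The gap for the case is front-centre, crop (565,190) in the right half.

```bash
python3 - <<'E'
from h import *
c=cam('top')
f=lambda u,v:(220+(u-400)*.45,130+v*.45)
for n,p,z in[('brushfront',(580,145),.054),('panel',(565,230),.064),('chg',(513,195),.111),('nl',(623,215),.085),('nlbase',(623,228),.075)]:print(n,ray(c,[f(*p)],z).round(3))
E
```

```text
brushfront [[0.625 0.116 0.054]]
panel [[0.526 0.128 0.064]]
chg [[0.551 0.18  0.111]]
nl [[0.539 0.066 0.085]]
nlbase [[0.528 0.066 0.075]]
```

Only about 99 mm is free there for the 98 mm case, so I stack it flat on the brush. The top would be at about 88 mm, which passes under the riser.

Emit:
step_arm(increments=[[[-1,-269,419,5,0,0,6.8],[-1,-269,419,5,0,0,6.8],[-1,-269,419,5,0,0,6.8],[-1,-269,419,5,0,0,6.8],[-1,-269,419,5,0,0,6.8],[-1,-269,419,5,0,0,6.8],[-1,-269,419,5,0,0,6.8],[-1,-269,419,5,0,0,6.8],[-1,-269,419,5,0,0,6.8],[-1,-269,419,5,0,0,6.8]]])

```text
t: 32.82
eef_pos: [0.6329, 0.0552, 0.1963]
tool_rot: [-0.002, -0.0, 1.0, -0.0]
contact_force: [0.4, -0.6, -2.1]
gripper_width: 0.669
grasp_force: 38.5
```

Emit:
step_arm(increments=[[[-1,0,0,0,0,0,0],[-1,0,0,0,0,0,0]]])

```text
t: 32.98
eef_pos: [0.6329, 0.0573, 0.1959]
tool_rot: [-0.002, -0.003, 1.0, 0.0]
contact_force: [-0.8, -1.4, -2.0]
gripper_width: 0.679
grasp_force: 38.5
```

```bash
python3 - <<'E'
from h import *
o=bot.get_obs();print(o['eef_pos'],o['gripper_width'],inc([.675,.12,.075],0))
E
```

```text
[0.63289556 0.05725814 0.19592771] 0.6792084269202028 [-43.1  62.4 120.8   0.   -0.3   0.4]
```

Emit:
step_arm(increments=[[[-1,-43,62,0,0,0,0.4],[-1,-43,62,0,0,0,0.4],[-1,-43,62,30,0,0,0.4],[-1,-43,62,60,0,0,0.4],[-1,-43,62,90,0,0,0.4],[-1,-43,62,110,0,0,0.4],[-1,-43,62,120,0,0,0.4],[-1,-43,62,120,0,0,0.4],[-1,-43,62,120,0,0,0.4]]])

```text
t: 33.73
eef_pos: [0.6765, 0.114, 0.0788]
tool_rot: [-0.001, 0.004, 1.0, -0.0]
contact_force: [0.7, -0.6, -1.2]
gripper_width: 0.667
grasp_force: 38.5
```

Emit:
step_arm(increments=[[[-1,0,0,3,0,0,0],[-1,0,0,3,0,0,0]]])

```text
t: 33.9
eef_pos: [0.6778, 0.1152, 0.0775]
tool_rot: [0.001, 0.004, 1.0, 0.0]
contact_force: [-0.3, -0.3, -0.9]
gripper_width: 0.669
grasp_force: 38.5
```

Emit:
step_arm(increments=[[[-1,0,4,3,0,0,0],[-1,0,4,5,0,0,0],[-1,0,4,5,0,0,0]]])

```text
t: 34.15
eef_pos: [0.6767, 0.1201, 0.0713]
tool_rot: [0.0, 0.003, 1.0, 0.0]
contact_force: [-0.3, 0.1, -1.2]
gripper_width: 0.667
grasp_force: 38.5
```

Emit:
step_arm(increments=[[[-1,0,0,2,0,0,0],[-1,0,0,2,0,0,0]]])

```text
t: 34.32
eef_pos: [0.6773, 0.1196, 0.0697]
tool_rot: [0.0, 0.003, 1.0, 0.0]
contact_force: [0.6, -0.2, 0.7]
gripper_width: 0.668
grasp_force: 38.6
```

Emit:
step_arm(increments=[[[0.55,0,0,0,0,0,0],[0.55,0,0,0,0,0,0],[0.55,0,0,0,0,0,0],[0.55,0,0,0,0,0,0],[0.55,0,0,-30,0,0,0],[0.55,0,0,-70,0,0,0],[0.55,0,0,-110,0,0,0],[0.55,0,0,-150,0,0,0],[0.55,0,0,-150,0,0,0]]])

```text
t: 35.07
eef_pos: [0.6816, 0.1199, 0.2291]
tool_rot: [0.007, 0.004, 1.0, 0.002]
contact_force: [1.0, 0.0, 1.4]
gripper_width: 0.78
grasp_force: 0.0
```

```bash
python3 - <<'E'
from h import *
c=cam('side');t=cam('top');b=ray(t,[(294,256),(294,252)],.052);print(b.round(3))
print(bot.get_obs()['eef_pos'],inc([.425,.126,.22],0))
cv2.imwrite('pics/t9.png',cv2.resize(c['image'][180:300,220:380,::-1],(400,300)))
E
```

```text
[[0.474 0.127 0.052]
 [0.483 0.127 0.052]]
[0.67819238 0.11947974 0.22185936] [ 2.532e+02  4.800e+00  7.000e-01  1.000e-01  3.000e-01 -4.000e-01]
```

View pics/t9.png

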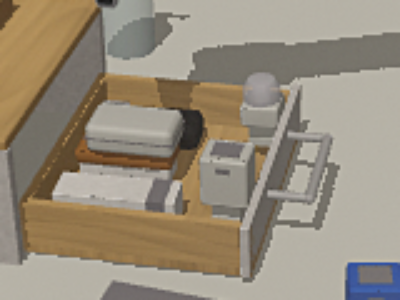

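The case lies flat on the brush and all six items are in the tray. Now I go in front of the bar to push it shut.

Emit:
step_arm(increments=[[[-1,248,6,1,0,0,0],[-1,248,6,1,0,0,0],[-1,248,6,1,0,0,0],[-1,248,6,1,0,0,0],[-1,248,6,1,0,0,0],[-1,248,6,1,0,0,0],[-1,248,6,1,0,0,0],[-1,248,6,1,0,0,0],[-1,248,6,1,0,0,0]]])

```text
t: 35.92
eef_pos: [0.4292, 0.127, 0.2179]
tool_rot: [0.0, 0.003, 1.0, -0.0]
contact_force: [1.3, 0.9, -0.2]
gripper_width: 0.003
grasp_force: 0.0
```

Emit:
step_arm(increments=[[[-1,0,0,40,0,0,0],[-1,0,0,80,0,0,0],[-1,0,0,120,0,0,0],[-1,0,0,150,0,0,0],[-1,0,0,175,0,0,0],[-1,0,0,182,0,0,0],[-1,0,0,182,0,0,0],[-1,0,0,182,0,0,0]]])

```text
t: 36.58
eef_pos: [0.43, 0.127, 0.0364]
tool_rot: [0.0, 0.004, 1.0, -0.0]
contact_force: [-0.5, 0.5, 0.5]
gripper_width: 0.002
grasp_force: 0.0
```

Emit:
step_arm(increments=[[[-1,-4,0,0,0,0,0],[-1,-9,0,0,0,0,0],[-1,-15,0,0,0,0,0],[-1,-22,0,0,0,0,0],[-1,-30,0,0,0,0,0],[-1,-38,0,0,0,0,0],[-1,-47,0,0,0,0,0],[-1,-56,0,0,0,0,0],[-1,-65,0,0,0,0,0],[-1,-74,0,0,0,0,0]]])

```text
t: 37.42
eef_pos: [0.5039, 0.1265, 0.0362]
tool_rot: [-0.0, 0.003, 1.0, 0.0]
contact_force: [-3.1, 0.0, 2.3]
gripper_width: -0.002
grasp_force: 1.3
```

Emit:
step_arm(increments=[[[-1,-9,0,0,0,0,0],[-1,-18,0,0,0,0,0],[-1,-27,0,0,0,0,0],[-1,-36,0,0,0,0,0],[-1,-45,0,0,0,0,0],[-1,-54,0,0,0,0,0],[-1,-63,0,0,0,0,0],[-1,-72,0,0,0,0,0],[-1,-81,0,0,0,0,0],[-1,-90,0,0,0,0,0]]])

```text
t: 38.25
eef_pos: [0.5938, 0.1259, 0.0362]
tool_rot: [-0.0, 0.003, 1.0, 0.0]
contact_force: [-1.7, 1.1, 2.2]
gripper_width: -0.0
grasp_force: 1.3
```

Emit:
step_arm(increments=[[[-1,-9,0,0,0,0,0],[-1,-18,0,0,0,0,0],[-1,-27,0,0,0,0,0],[-1,-36,0,0,0,0,0],[-1,-44,0,0,0,0,0],[-1,-50,0,0,0,0,0],[-1,-55,0,0,0,0,0],[-1,-60,0,0,0,0,0]]])

```text
t: 38.92
eef_pos: [0.6533, 0.1255, 0.0362]
tool_rot: [-0.0, 0.003, 1.0, -0.0]
contact_force: [-1.8, 1.5, 2.4]
gripper_width: -0.001
grasp_force: 1.2
```

Emit:
step_arm(increments=[[[-1,-4,0,0,0,0,0],[-1,-8,0,0,0,0,0],[-1,-12,0,0,0,0,0],[-1,-16,0,0,0,0,0],[-1,-18,0,0,0,0,0]]])

```text
t: 39.33
eef_pos: [0.6588, 0.1254, 0.0358]
tool_rot: [-0.013, 0.003, 1.0, -0.001]
contact_force: [-45.4, -2.0, 40.4]
gripper_width: 0.005
grasp_force: 23.2
```

Emit:
step_arm(increments=[[[-1,-3,0,0,0,0,0],[-1,-6,0,0,0,0,0],[-1,-6,0,0,0,0,0]]])

```text
t: 39.58
eef_pos: [0.6587, 0.1254, 0.0358]
tool_rot: [-0.019, 0.003, 1.0, -0.002]
contact_force: [-57.8, -3.0, 51.3]
gripper_width: 0.005
grasp_force: 30.0
```

Firm stop. I back off and check whether it is shut.

Emit:
step_arm(increments=[[[-1,30,0,0,0,0,0],[-1,60,0,0,0,0,0],[-1,80,0,-20,0,0,0],[-1,80,0,-60,0,0,0],[-1,80,0,-100,0,0,0],[-1,80,0,-140,0,0,0],[-1,80,0,-180,0,0,0],[-1,80,0,-180,0,0,0]]])

```text
t: 40.25
eef_pos: [0.6023, 0.1265, 0.2256]
tool_rot: [0.008, 0.004, 1.0, 0.002]
contact_force: [1.1, 0.2, 0.3]
gripper_width: -0.001
grasp_force: 0.0
```

```bash
python3 - <<'E'
from h import *
c=cam('side');t=cam('top')
cv2.imwrite('pics/t10.png',np.hstack([cv2.resize(c['image'][160:300,120:300,::-1],(400,311)),cv2.convertScaleAbs(cv2.resize(t['image'][90:230,215:395,::-1],(400,311)),alpha=1.6)]))
E
```

```text
(no output)
```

View pics/t10.png

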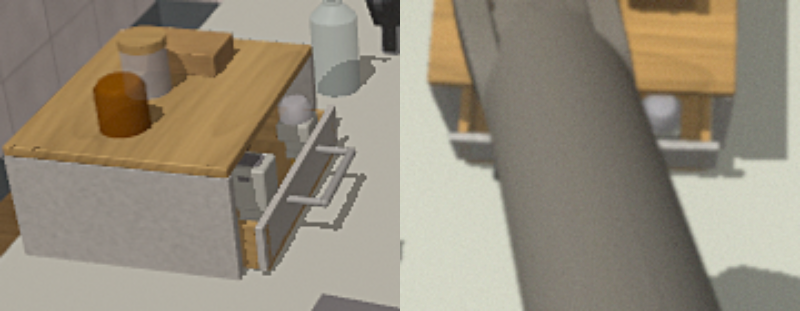

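The tray is still about 25 mm out, at panel (290,210), so something blocks it. My picture quota is spent, so from here I inspect by numbers only. I hook the bar again and pull out.

```bash
python3 - <<'E'
from h import *
o=bot.get_obs();print(o['eef_pos'],inc([.701,.127,.15],0))
t=cam('top');im=t['image'].astype(int)
# panel top edge / bar profile along x at y=.06 (free of arm?), z=.064
for y in(.0,.02,.24):
    xs=np.arange(.63,.76,.004);p=proj(t,np.c_[xs,np.full(len(xs),y),np.full(len(xs),.064)]).round().astype(int)
    print(y,[int(im[v,u].sum()/3) for u,v in p])
E
```

```text
[0.59872944 0.12585601 0.21871418] [-1.019e+02  1.800e+00  6.930e+01  1.000e-01  3.000e-01 -4.000e-01]
0.0 [129, 130, 128, 128, 127, 129, 129, 125, 128, 127, 127, 127, 129, 128, 129, 121, 80, 68, 48, 56, 54, 57, 54, 58, 108, 117, 85, 71, 73, 70, 51, 51, 49]
0.02 [50, 41, 43, 43, 46, 54, 71, 104, 111, 125, 126, 129, 126, 129, 128, 128, 84, 70, 54, 56, 57, 53, 58, 72, 102, 110, 92, 51, 56, 58, 54, 58, 55]
0.24 [131, 131, 129, 129, 127, 130, 129, 128, 129, 128, 129, 127, 130, 127, 128, 130, 97, 74, 54, 57, 58, 57, 60, 62, 100, 117, 97, 65, 53, 55, 55, 57, 64]
```

Emit:
step_arm(increments=[[[-1,-102,2,30,0,0,0],[-1,-102,2,69,0,0,0],[-1,-102,2,69,0,0,0],[-1,-102,2,69,0,0,0],[-1,-102,2,100,0,0,0],[-1,-102,2,130,0,0,0],[-1,-102,2,160,0,0,0],[-1,-102,2,182,0,0,0],[-1,-102,2,182,0,0,0]]])

```text
t: 41.15
eef_pos: [0.6936, 0.1261, 0.027]
tool_rot: [-0.006, 0.003, 1.0, -0.002]
contact_force: [-2.2, 0.0, -0.6]
gripper_width: 0.0
grasp_force: 0.0
```

Emit:
step_arm(increments=[[[-1,5,0,0,0,0,0],[-1,11,0,0,0,0,0],[-1,18,0,0,0,0,0],[-1,26,0,0,0,0,0],[-1,35,0,0,0,0,0],[-1,44,0,0,0,0,0],[-1,54,0,0,0,0,0],[-1,64,0,0,0,0,0],[-1,74,0,0,0,0,0],[-1,84,0,0,0,0,0]]])

```text
t: 41.98
eef_pos: [0.6146, 0.128, 0.0354]
tool_rot: [0.001, 0.003, 1.0, 0.0]
contact_force: [2.3, -0.2, 1.7]
gripper_width: 0.003
grasp_force: 1.3
```

Emit:
step_arm(increments=[[[-1,10,0,0,0,0,0],[-1,20,0,0,0,0,0],[-1,30,0,0,0,0,0],[-1,40,0,0,0,0,0],[-1,50,0,0,0,0,0],[-1,60,0,0,0,0,0],[-1,70,0,0,0,0,0],[-1,80,0,0,0,0,0],[-1,88,0,0,0,0,0],[-1,95,0,0,0,0,0]]])

```text
t: 42.82
eef_pos: [0.5186, 0.1285, 0.0341]
tool_rot: [-0.0, 0.003, 1.0, -0.0]
contact_force: [2.6, 0.8, 0.3]
gripper_width: -0.003
grasp_force: 1.2
```

Emit:
step_arm(increments=[[[-1,4,0,0,0,0,0],[-1,8,0,0,0,0,0],[-1,12,0,0,0,0,0],[-1,16,0,0,0,0,0],[-1,20,0,0,0,0,0]]])

```text
t: 43.23
eef_pos: [0.4997, 0.1285, 0.0341]
tool_rot: [-0.0, 0.003, 1.0, -0.0]
contact_force: [2.3, 1.1, -2.4]
gripper_width: 0.005
grasp_force: 1.1
```

Still gliding at about 2 N; I continue slowly to the stop.

Emit:
step_arm(increments=[[[-1,3,0,0,0,0,0],[-1,6,0,0,0,0,0],[-1,9,0,0,0,0,0],[-1,9,0,0,0,0,0]]])

```text
t: 43.57
eef_pos: [0.4899, 0.1284, 0.0341]
tool_rot: [-0.001, 0.003, 1.0, -0.0]
contact_force: [-0.5, -0.1, -0.1]
gripper_width: -0.001
grasp_force: 0.0
```

Emit:
step_arm(increments=[[[-1,3,0,0,0,0,0],[-1,6,0,0,0,0,0],[-1,9,0,0,0,0,0],[-1,9,0,0,0,0,0]]])

```text
t: 43.9
eef_pos: [0.4809, 0.1285, 0.0341]
tool_rot: [-0.001, 0.003, 1.0, -0.0]
contact_force: [0.4, -0.5, -0.4]
gripper_width: 0.002
grasp_force: 0.0
```

Emit:
step_arm(increments=[[[-1,3,0,0,0,0,0],[-1,6,0,0,0,0,0],[-1,9,0,0,0,0,0],[-1,9,0,0,0,0,0]]])

```text
t: 44.23
eef_pos: [0.4722, 0.1286, 0.0342]
tool_rot: [-0.0, 0.003, 1.0, -0.0]
contact_force: [0.4, 0.8, 0.3]
gripper_width: 0.004
grasp_force: 0.0
```

```bash
python3 - <<'E'
from h import *
t=cam('top');im=t['image'].astype(int)
for y in(.0,.02,.24):
    xs=np.arange(.44,.56,.004);p=proj(t,np.c_[xs,np.full(len(xs),y),np.full(len(xs),.064)]).round().astype(int)
    print(y,[int(im[v,u].sum()/3) for u,v in p])
E
```

```text
0.0 [78, 79, 76, 76, 76, 78, 75, 74, 77, 77, 94, 107, 75, 58, 56, 62, 107, 117, 108, 79, 81, 73, 77, 74, 75, 75, 78, 78, 76, 79, 78]
0.02 [30, 40, 70, 75, 77, 79, 77, 78, 75, 77, 78, 107, 89, 59, 55, 57, 91, 117, 104, 51, 56, 55, 52, 54, 56, 69, 88, 91, 90, 91, 90]
0.24 [131, 131, 129, 129, 130, 131, 130, 129, 128, 130, 130, 127, 115, 63, 56, 60, 84, 121, 111, 63, 55, 56, 54, 55, 53, 51, 51, 53, 53, 54, 50]
```

Panel peak is now at 0.508 m versus 0.730 m before, a 0.222 m stroke. So the tray had been fully shut (its front sits proud of the riser by design), and now it is fully out. I check the contents and shut it again.

Emit:
step_arm(increments=[[[-1,0,0,-40,0,0,0],[-1,0,0,-80,0,0,0],[-1,0,0,-120,0,0,0],[-1,25,0,-150,0,0,0],[-1,50,0,-150,0,0,0],[-1,50,0,-150,0,0,0],[-1,50,0,-150,0,0,0]]])

```text
t: 44.87
eef_pos: [0.4216, 0.1291, 0.1845]
tool_rot: [-0.0, 0.003, 1.0, 0.0]
contact_force: [0.5, -0.2, -0.7]
gripper_width: -0.004
grasp_force: 0.0
```

```bash
python3 - <<'E'
from h import *
t=cam('top');im=t['image']
# tray-interior map at z=.064, 10 mm cells, x down from far to near; letter by colour
xs=np.arange(.735,.515,-.012);ys=np.arange(.25,-.01,-.010)
for x in xs:
    p=proj(t,np.c_[np.full(len(ys),x),ys,np.full(len(ys),.064)]).round().astype(int)
    r=''
    for u,v in p:
        a=im[v-1:v+2,u-1:u+2].reshape(-1,3).mean(0);s=a.max()-a.min()
        r+='o' if s>28 else('#' if a.max()<45 else ('W' if a.max()>95 else '+'))
    print(r)
o=bot.get_obs();print(o['eef_pos'])
E
```

```text
oooooooooooooooooooooooooo
++++++++++++++o++++++++++o
+ooWWWWWoo+WWWWWoo+++++ooo
oooWWWWWoooWWWWWoo+W++++oo
+ooWWWWWooWWWWWW+o++++++oo
+ooWWWWWooWWWWWW+o+####ooo
+ooWWWWWooWWWWWW+o+#++#ooo
+ooWWWWWoooWWWWW+o+#++#ooo
+ooWWWWWoooWWWWW+o+####ooo
oooWWWWWoo+WWWWW+o+####+oo
+oo++++++++++++++o+####+oo
+ooo++++++++++ooooo####+oo
oooW++++++++++oooooooooooo
++++++++++++++oooooooooooo
+++++++++++++++ooooooooooo
+++++++++++++++ooooWWW+ooo
++++++++++++++++oooWWW+ooo
++++++++++++++++ooo++++ooo
+++++++++++++++++oo+++++oo
[0.4224519  0.12909094 0.18415373]
```

The contents are in place: carton, case on brush, shaver, night-light; the charger's corner is hidden by the arm. Pushing shut.

Emit:
step_arm(increments=[[[-1,0,0,40,0,0,0],[-1,0,0,80,0,0,0],[-1,0,0,115,0,0,0],[-1,0,0,140,0,0,0],[-1,0,0,148,0,0,0],[-1,0,0,148,0,0,0],[-1,0,0,148,0,0,0]]])

```text
t: 45.5
eef_pos: [0.4234, 0.129, 0.0362]
tool_rot: [-0.0, 0.004, 1.0, -0.0]
contact_force: [0.7, -0.2, -0.1]
gripper_width: 0.001
grasp_force: 0.0
```

Emit:
step_arm(increments=[[[-1,-4,0,0,0,0,0],[-1,-9,0,0,0,0,0],[-1,-15,0,0,0,0,0],[-1,-22,0,0,0,0,0],[-1,-30,0,0,0,0,0],[-1,-38,0,0,0,0,0],[-1,-47,0,0,0,0,0],[-1,-56,0,0,0,0,0],[-1,-65,0,0,0,0,0],[-1,-74,0,0,0,0,0]]])

```text
t: 46.33
eef_pos: [0.4979, 0.1285, 0.0362]
tool_rot: [-0.0, 0.003, 1.0, 0.0]
contact_force: [-2.3, 1.2, 2.2]
gripper_width: -0.0
grasp_force: 1.1
```

Emit:
step_arm(increments=[[[-1,-9,0,0,0,0,0],[-1,-18,0,0,0,0,0],[-1,-27,0,0,0,0,0],[-1,-36,0,0,0,0,0],[-1,-45,0,0,0,0,0],[-1,-54,0,0,0,0,0],[-1,-63,0,0,0,0,0],[-1,-72,0,0,0,0,0],[-1,-81,0,0,0,0,0],[-1,-90,0,0,0,0,0]]])

```text
t: 47.17
eef_pos: [0.5878, 0.128, 0.0362]
tool_rot: [-0.0, 0.003, 1.0, 0.0]
contact_force: [-3.4, 0.3, 1.4]
gripper_width: 0.002
grasp_force: 1.3
```

Emit:
step_arm(increments=[[[-1,-9,0,0,0,0,0],[-1,-18,0,0,0,0,0],[-1,-27,0,0,0,0,0],[-1,-36,0,0,0,0,0],[-1,-44,0,0,0,0,0],[-1,-52,0,0,0,0,0],[-1,-60,0,0,0,0,0],[-1,-66,0,0,0,0,0],[-1,-70,0,0,0,0,0]]])

```text
t: 47.92
eef_pos: [0.6579, 0.1274, 0.0362]
tool_rot: [0.0, 0.003, 1.0, 0.0]
contact_force: [-3.2, 0.6, 2.2]
gripper_width: 0.004
grasp_force: 1.2
```

Small final push to the stop with modest force, then retreat.

Emit:
step_arm(increments=[[[-1,-2,0,0,0,0,0],[-1,-4,0,0,0,0,0],[-1,-6,0,0,0,0,0],[-1,-6,0,0,0,0,0],[-1,-6,0,0,0,0,0]]])

```text
t: 48.33
eef_pos: [0.6585, 0.1274, 0.0358]
tool_rot: [-0.005, 0.003, 1.0, -0.0]
contact_force: [-14.6, -0.5, 10.5]
gripper_width: 0.001
grasp_force: 7.3
```

Emit:
step_arm(increments=[[[-1,10,0,0,0,0,0],[-1,40,0,0,0,0,0],[-1,80,0,0,0,0,0],[-1,120,0,-20,0,0,0],[-1,130,0,-60,0,0,0],[-1,130,0,-100,0,0,0],[-1,130,0,-140,0,0,0],[-1,130,0,-160,0,0,0],[-1,130,0,-160,0,0,0]]])

```text
t: 49.08
eef_pos: [0.5367, 0.129, 0.2022]
tool_rot: [0.005, 0.004, 1.0, 0.002]
contact_force: [0.9, 0.3, -0.2]
gripper_width: -0.003
grasp_force: 0.0
```

```bash
python3 - <<'E'
from h import *
t=cam('top');im=t['image'].astype(int)
ref=cv2.imread('pics/top0.png')[:,:,::-1].astype(int)
for y in(.0,.24):
    xs=np.arange(.70,.76,.003);p=proj(t,np.c_[xs,np.full(len(xs),y),np.full(len(xs),.064)]).round().astype(int)
    print(y,[int(im[v,u].sum()/3) for u,v in p])
for n,(u,v) in dict(dish=(533,257),jar=(509,332),disp=(434,139),tumb=(538,190),vase=(118,202),roll=(102,251),bcase=(453,341),bch=(186,291)).items():
    s=np.s_[v-18:v+19,u-18:u+19];print(n,np.abs(im[s]-ref[s]).mean().round(1))
print(bot.get_obs()['eef_pos'])
E
```

```text
0.0 [58, 57, 55, 59, 57, 56, 58, 60, 76, 109, 117, 84, 72, 75, 73, 70, 57, 50, 51, 53, 50]
0.24 [82, 80, 79, 80, 77, 78, 79, 79, 75, 78, 74, 69, 62, 70, 73, 71, 60, 49, 51, 64, 72]
dish 10.9
jar 10.4
disp 9.1
tumb 7.3
vase 9.1
roll 11.7
bcase 19.4
bch 9.8
[0.53523667 0.12857436 0.19941526]
```

```bash
python3 - <<'E'
from h import *
im=cam('top')['image'].astype(int);ref=cv2.imread('pics/top0.png')[:,:,::-1].astype(int)
for a in(ref,im):
    m=((a[...,2]-a[...,0])>25).astype(np.uint8)
    n,l,s,c=cv2.connectedComponentsWithStats(m)
    print([(c[i].round(1).tolist(),int(s[i,4])) for i in range(1,n) if s[i,4]>80])
print(bot.hand_in())
E
```

```text
[([183.8, 290.4], 288), ([452.8, 341.6], 1055)]
[([183.8, 290.3], 296), ([452.4, 341.8], 997)]
the job is handed in; nothing more can be done
None
```

I put the charger, night-light, shaver, carton, nail brush and soap case in the tray, pushed it fully shut and handed the job in. The soap case is stacked on the brush, the blue look-alikes did not move, and I saw no sign that the other items had. I viewed 15 pictures, one over the limit of 14.

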